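# Click a flasher unit into its relay base

### The job

Take the black flasher unit (the one standing on a wide metal dovetail foot) and slide it from the open end into the dovetail rails of the aluminium relay base, fully home against the end stop, so that the sprung catch clicks up behind it; then let go. Leave the other black block, the plug-in relay with the round pins, where it lies.

Things in the scene. Friction and masses are not known exactly. Their poses are not given: they have to be found in the camera images.
- flasher_mid (a point): Centre (33 mm above its underside) of the loose black flasher unit, 0.25 kg, upright: a 40 x 40 mm block, ribbed top, on a grey metal dovetail foot 50 mm long (own x, sliding direction), 68 wide (own y), 6 thick; 66 mm tall in all. z up. Either end may go in first. Grip its +y and -y sides at this height or up to 15 mm higher, to clear the rails; slide it held: pushed loose it tips and twists.
- dovetail_home (a point): Centre of the flasher unit when home. x: sliding direction, z: up. Fixed aluminium relay base, 177 x 116 mm; channel floor 33 mm below this point, 14 mm above bench. End stop face at x +25 mm, undercut rails from there back to -61, 5 mm play a side; guide walls flare to 107 mm apart at -92; all rise 8 to 11 mm above the floor. Flat apron back to -142: set the unit down with its centre at x -112.
- catch (a joint): Sprung steel catch, 20 mm wide, in the channel floor: m pressed down, 0 = up, 0.008 = lowest. In the frame of dovetail_home its ramp starts at x -52 mm and rises to 5 mm above the floor at its upright lock face, x -27 mm. The foot, slid along +x, rides over and presses it down (0.7 to 2.5 N; about 5 N of push); 2 mm before home it springs up behind the foot.
- plug_mid (a point): Centre of the other black block, a loose plug-in relay lying on its side, to be left alone: 65 x 40 x 40 mm, no foot, six round brass pins 12 mm long out of its +x end. This point is 20 mm above the bench. It and the flasher unit may change places, left and right of the relay base.
Things that resemble listed ones, but are neither listed nor needed, are in the scene too. Of the things that look like the part that bears dovetail_home, take the one that is farthest to the robot's right at the start. Leave any brown look-alike of the part that bears flasher_mid alone.

How it is judged:
By the outcome, as a careful person would: the job done as asked, in the order asked, and still so for the second after the job is handed in, with the robot touching nothing.
It also fails if it takes over 38 s, if anything falls off the work surface, if the arm or the gripper's body presses on something with over 40 N, if the wrist force passes 120 N, or if a joint passes its speed limit or range.

### The arm

A 6-joint arm with a two-finger parallel gripper is mounted at the origin on the work surface. World frame = base frame: x ahead of the robot, y to its left, z up, the work surface at z = 0. Lengths are in m, angles in degrees, forces in N, time in s.
With the tool pointing down it reaches from about 0.4 to 0.825 m from the base axis. Payload 7 kg.
Tool frame: the origin (TCP) lies midway between the tips of the shut fingers; the grasp point (between the pads) lies ctrl.tcp_to_grasp behind it (ctrl.tcp_to_grasp is the distance from the TCP to the grasp point, in m); y points along the fingers, z is the direction in which the jaws open and shut, and the axes are right-handed (so a half turn about y gives the same grasp; the last joint's range is limited). The gripper opens to 88 mm and grips with 3 to 60 N. Pads are 19 mm wide; open, the fingers measure 130 mm over their backs; the gripper's body (78 mm by 193 mm) begins 47 mm behind the grasp point.
Start: joints at [90.82, 20.546, 0.682, 0, -70.136, -16.507], TCP at [0.183, 0.65, 0.227] pointing down, gripper open.
Joint ranges: [-176.03, 176.03], [-82.01, 121.73], [-58.28, 71.71], [-173.87, 95.51], [-174.79, -0.11], [-173.66, 173.66]. Speed limits (degrees/s): [136.94, 136.94, 172.46, 180, 180, 180].

### API

Orientations are given as [roll, pitch, yaw] about the fixed x, y, z axes, in that order (R = Rz(yaw) Ry(pitch) Rx(roll)).
In Python, from plant import ctrl, snapshot, silhouettes gives the robot as it stands.
- The arm moves only by the shell command python3 -m pendant 'ROWS'. ROWS is JSON, a list that holds one entry, the list of rows, each a list of 7 numbers: the shift along the tool's x, y, z in cm, then the turn, a rotation vector about the tool's x, y, z in degrees, then the opening, from 0 (shut) to 1 (fully open). In form: [[[x, y, z, rx, ry, rz, hand], ...]]. A call has 1 to 12 rows; each row shifts and turns the commanded pose from where the row before left it, along the tool's axes as they then stand; what a row does not reach is not made up. A row lasts 1/12 s, in which the tool goes at most 41.7 mm and 7.16 degrees, less where a joint would pass 70% of its speed; a pose out of reach is approached as far as the arm can. A call with a gripper value outside its range is refused whole. The fingers move at their own pace and stop on an object; the grip force is fixed at half the most. Time passes only in rows, so rows that do not move let the fingers close. It gives the time, the measured TCP pose, the force and the opening at its end, in the units of the state.
- ctrl.get_obs(): the state, without advancing time (a new reading comes with each control period).
- snapshot(name): name is "scene" or "top"; returns a dict with "image" (384x512x3 uint8, red, green, blue), "camera_matrix" (3x3 intrinsics, pixels), "eye" and "orientation" of the camera in the world. Camera axes: x right, y down, z forward; pixel columns grow to the right and rows downward; lengths in m; the calibration is good to about 2 mm. A picture is of the moment at which its call begins. There is no depth.
- ctrl.close_job(): hands the job in, once; it reports no verdict.
Trained networks look in a picture, given as the dict that the camera call returned (one of the last four; its "shot" number tells which), for a name from the list of things; names that differ only in an ending like _2 or _b are one class to them, and where a whole thing is asked for, a point or a joint stands for the part that bears it (a point fixed in the world has none). Each returns a list of dicts, best first, with "confidence" (0 to 1); they miss things now and then, are a little off and sometimes report something else, mostly with a low value. They report only what shows in the picture. A call takes as long as a camera call. They do not tell look-alikes from the thing itself.
- silhouettes(picture, thing): "mask" (384x512 bool, what is visible of it) and "bbox" ([left, top, width, height] in pixels, round what is visible of it).
The state is a dict: "clock": time; "joint_pos": joint angles; "qvel": joint speeds; "tau": joint torques, N m; "tool_pos": TCP position; "orientation": TCP orientation; "force": force on the tool from outside, world axes, zero at the start; "moment": the same for the moment, N m; "opening": finger opening in m.
Only numpy, scipy, OpenCV 4.12 (cv2) and the standard library are available. Lean on these libraries where they do the work, as an engineer would, in place of code of your own. Each camera call takes 0.05 s, during which the arm holds its last target.

## Working session

There is one attempt and no reset: what is moved stays moved. The work goes in short steps, Python scripts to look and compute and a shell command to move; the robot and the scene stay as the last step left them, time stands still between calls to the robot, and variables do not carry over. Pictures are saved under pics/ and viewed, and the job is handed in when it is done.

```bash
ls; mkdir -p pics; python3 - <<'E'
from plant import ctrl,snapshot,silhouettes
import cv2,json
print(ctrl.get_obs(),ctrl.tcp_to_grasp)
for n in("scene","top"):
    s=snapshot(n); cv2.imwrite(f"pics/{n}0.png",cv2.resize(s["image"][:,:,::-1],(800,600)))
    print(n,s["camera_matrix"],s["eye"],s["orientation"])
    for t in("flasher_mid","dovetail_home","plug_mid","catch"):
        for r in silhouettes(s,t): print(t,r["confidence"],r["bbox"])
E
```

```text
pics
{'clock': 0.0, 'joint_pos': array([ 9.08182489e+01,  2.05915666e+01,  6.33519970e-01, -2.10376928e-02,
       -7.01354248e+01, -1.65062658e+01]), 'qvel': array([ 0.08124027,  0.10327073,  0.01496042,  0.03036425, -0.06108572,
        0.08720657]), 'tau': array([-6.90718957e-05, -5.82713342e+01,  2.93061268e+01,  6.99731871e+00,
        6.87642954e-03, -1.63073105e-04]), 'tool_pos': array([0.18241457, 0.64937299, 0.22561639]), 'orientation': array([-8.99047611e+01,  7.59817606e-03,  1.64304825e+02]), 'force': array([ 0.17093704,  0.98616985, -0.19399592]), 'moment': array([ 0.03642614, -0.00981463,  0.00036568]), 'opening': 0.08735749418667997} 0.0188
scene [[447.06941274   0.         264.37740713]
 [  0.         447.06941274 190.05864536]
 [  0.           0.           1.        ]] [1.47532115 0.26823424 0.91811005] [-132.61905073   -0.66302324  105.71383613]
flasher_mid 0.9 [173.3, 152.6, 26.3, 26.9]
flasher_mid 0.75 [210.5, 158.3, 24.2, 27.2]
dovetail_home 0.76 [248.4, 184.1, 39.0, 50.0]
dovetail_home 0.58 [357.9, 227.9, 49.3, 64.5]
plug_mid 0.76 [335.7, 181.0, 24.4, 20.8]
top [[426.30586685   0.         254.21699882]
 [  0.         426.30586685 193.70715938]
 [  0.           0.           1.        ]] [0.38657506 0.0516252  1.08996781] [-169.63567523    0.18482931  -91.52507301]
flasher_mid 0.95 [312.5, 222.7, 30.7, 19.4]
flasher_mid 0.93 [356.1, 208.5, 29.8, 23.6]
dovetail_home 0.8 [227.1, 153.4, 63.4, 79.5]
dovetail_home 0.76 [105.9, 125.5, 51.0, 72.8]
plug_mid 0.75 [162.6, 221.7, 24.0, 32.5]
catch 0.58 [253.2, 180.6, 8.6, 9.2]
```

View pics/scene0.png

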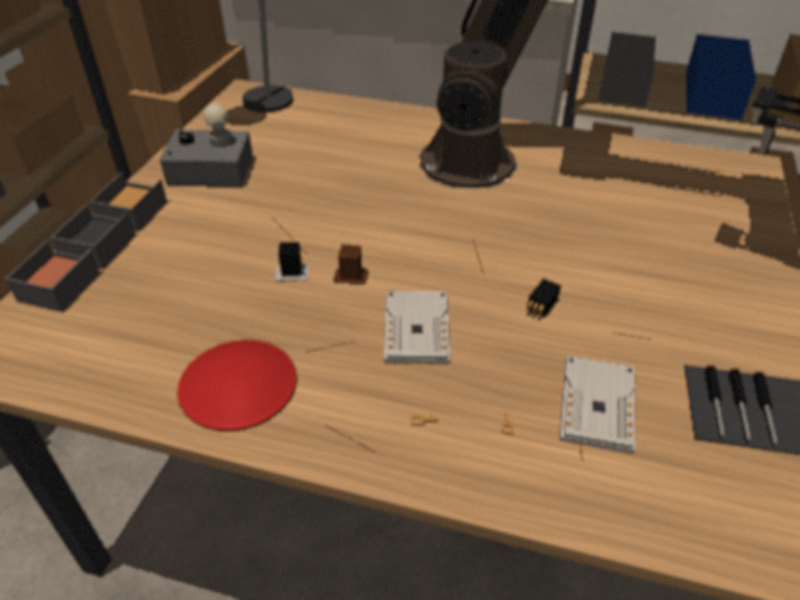

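View pics/top0.png

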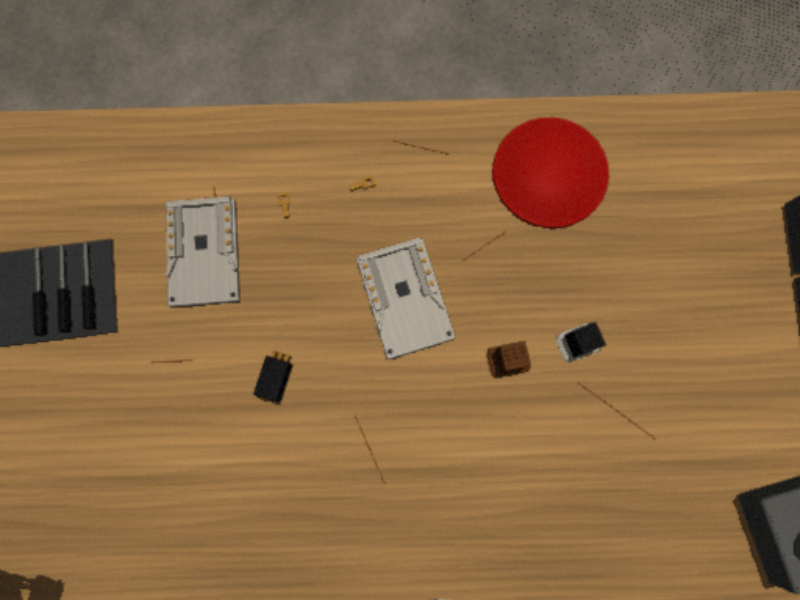

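Seen so far, in the 800x600 pictures:
- **Flasher candidates:** black unit on a grey foot at top (582,341), scene (290,260); brown look-alike at top (509,359); footless black plug relay with pins at top (273,378).
- **Base candidates:** top (203,250), which is robot-left, and top (405,298), which is farthest to the robot's right.
- **Choice:** the black unit at (582,341) and the base at (405,298). I'll check both in a crop.

```bash
python3 - <<'E'
from plant import ctrl,snapshot,silhouettes
import cv2,numpy as np
s=snapshot("top"); np.savez("pics/top1.npz",**{k:s[k] for k in("image","camera_matrix","eye","orientation")})
t=snapshot("scene"); np.savez("pics/scene1.npz",**{k:t[k] for k in("image","camera_matrix","eye","orientation")})
I=s["image"][:,:,::-1]
a=cv2.resize(I[145:235,220:300],(480,540),interpolation=cv2.INTER_CUBIC)
b=cv2.resize(I[195:245,345:395],(320,320),interpolation=cv2.INTER_CUBIC)
c=np.zeros((540,800,3),np.uint8);c[:,:480]=a;c[:320,480:]=b
cv2.imwrite("pics/crop1.png",c)
J=t["image"][:,:,::-1]
a=cv2.resize(J[180:240,240:295],(440,480),interpolation=cv2.INTER_CUBIC)
b=cv2.resize(J[145:190,165:210],(320,320),interpolation=cv2.INTER_CUBIC)
c=np.zeros((480,760,3),np.uint8);c[:,:440]=a;c[:320,440:]=b
cv2.imwrite("pics/crop2.png",c)
for n,p in(("top",s),("scene",t)):
  for th in("flasher_mid","dovetail_home"):
    for i,r in enumerate(silhouettes(p,th)):
        np.save(f"pics/m_{n}_{th}_{i}.npy",r["mask"]); print(n,th,i,r["confidence"],r["bbox"])
E
```

```text
top flasher_mid 0 0.97 [354.1, 208.5, 30.8, 21.2]
top flasher_mid 1 0.84 [312.3, 220.7, 28.4, 20.9]
top dovetail_home 0 0.89 [107.2, 124.5, 48.4, 73.2]
top dovetail_home 1 0.75 [228.2, 152.1, 62.5, 75.3]
scene flasher_mid 0 0.58 [178.1, 154.8, 21.5, 24.5]
scene dovetail_home 0 0.83 [356.2, 228.3, 54.1, 62.5]
scene dovetail_home 1 0.75 [249.1, 183.1, 39.0, 50.1]
```

View pics/crop1.png

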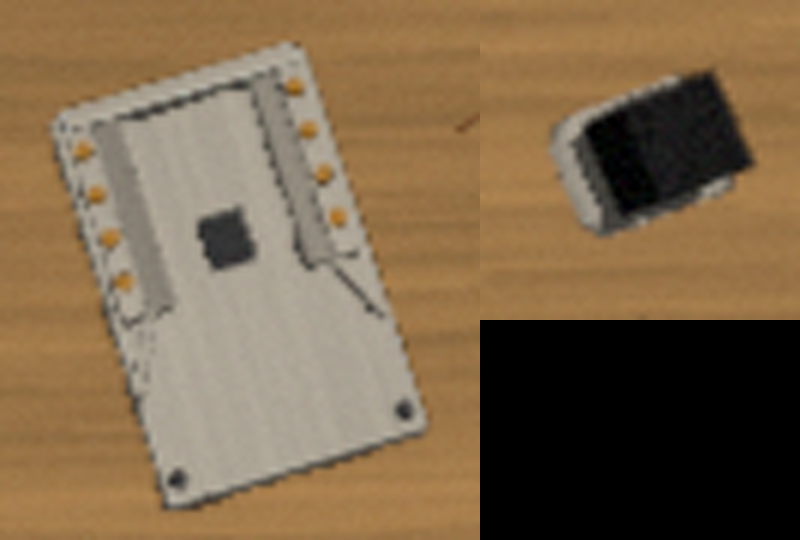

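View pics/crop2.png

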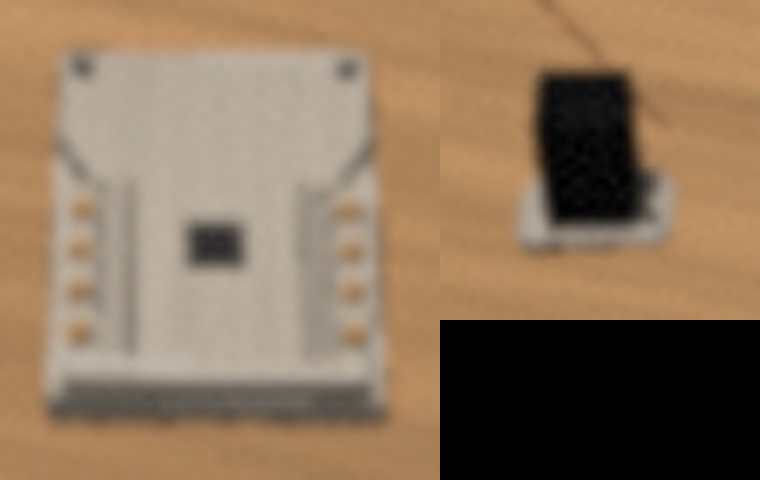

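```bash
cat > h.py <<'E'
import numpy as np,cv2
from scipy.spatial.transform import Rotation as Ro
from scipy.optimize import minimize
def load(n): return dict(np.load(f"pics/{n}.npz"))
def proj(s,P):
    R=Ro.from_euler("xyz",s["orientation"],degrees=True).as_matrix()
    c=(np.asarray(P,float)-s["eye"])@R
    q=c@s["camera_matrix"].T
    return q[:,:2]/q[:,2:]
def box(x0,x1,y0,y1,z0,z1):
    return np.array([[x,y,z] for x in(x0,x1) for y in(y0,y1) for z in(z0,z1)])
def world(P,p):
    c,s_=np.cos(p[2]),np.sin(p[2]); R=np.array([[c,-s_,0],[s_,c,0],[0,0,1]])
    return P@R.T+[p[0],p[1],p[3] if len(p)>3 else 0]
def render(s,boxes,p,roi,k=6):
    x0,y0,x1,y1=roi; m=np.zeros(((y1-y0)*k,(x1-x0)*k),np.uint8)
    for b in boxes:
        u=(proj(s,world(b,p))-[x0-.5,y0-.5])*k
        h=cv2.convexHull(u.astype(np.float32)); cv2.fillConvexPoly(m,np.round(h*16).astype(np.int32),1,shift=4)
    return cv2.resize(m.astype(np.float32),(x1-x0,y1-y0),interpolation=cv2.INTER_AREA)
def fit(views,boxes,p0):
    f=lambda p:sum(((render(s,boxes,p,r)-m)**2).sum() for s,m,r in views)
    best=None
    for d in(-.15,0,.15):
        q=np.array(p0,float);q[2]+=d
        S=np.vstack([q]+[q+e for e in np.diag([.01,.01,.1])])
        r=minimize(f,q,method="Nelder-Mead",options=dict(initial_simplex=S,xatol=1e-5,fatol=1e-3,maxiter=600))
        if best is None or r.fun<best.fun: best=r
    return best.x,best.fun
def ray(s,uv,z):
    R=Ro.from_euler("xyz",s["orientation"],degrees=True).as_matrix()
    d=R@np.linalg.solve(s["camera_matrix"],[*uv,1.]); return s["eye"]+d*(z-s["eye"][2])/d[2]
E
cat > m.py <<'E'
from h import *
T=load("top1");S=load("scene1")
def grey(s,r):
    I=s["image"][r[1]:r[3],r[0]:r[2]].astype(float); sp=I[...,0]-I[...,2]; return np.clip((45-sp)/30,0,1)
def black(s,r):
    I=s["image"][r[1]:r[3],r[0]:r[2]].astype(float).max(2); return np.clip((90-I)/50,0,1)
rT=(215,140,305,240);rS=(235,175,300,245)
base=[box(-.142,.035,-.058,.058,0,.014),box(-.061,.035,-.058,.058,0,.023)]
def fill(m):  # fill holes
    b=(m>.5).astype(np.uint8); c,_=cv2.findContours(b,cv2.RETR_EXTERNAL,cv2.CHAIN_APPROX_NONE)
    o=np.zeros_like(b); c=max(c,key=cv2.contourArea); cv2.drawContours(o,[c],-1,1,-1); e=cv2.erode(o,np.ones((3,3)))
    return np.maximum(m*o if False else np.where(cv2.dilate(o,np.ones((3,3)))>0,m,0),e.astype(float))
g=ray(T,(255,180),.02);print("guess",g)
for nm,v in(("both",[(T,fill(grey(T,rT)),rT),(S,fill(grey(S,rS)),rS)]),("top",[(T,fill(grey(T,rT)),rT)]),("scene",[(S,fill(grey(S,rS)),rS)])):
    p,f=fit(v,base,[g[0],g[1],.25]); print(nm,p[:2].round(4),np.degrees(p[2]).round(2),round(f,1))
    if nm=="both":B=p
fT=(345,195,395,245);fS=(165,145,210,190)
body=[box(-.02,.02,-.02,.02,.006,.066)];foot=[box(-.025,.025,-.034,.034,0,.006)]
g=ray(T,(364,213),.05);print(g)
for yaw in(.25,.25+np.pi/2):
  for nm,v in(("both",[(T,fill(np.maximum(grey(T,fT),black(T,fT))),fT),(S,fill(np.maximum(grey(S,fS),black(S,fS))),fS)]),("top",[(T,fill(np.maximum(grey(T,fT),black(T,fT))),fT)])):
    p,f=fit(v,body+foot,[g[0],g[1],yaw]); print(nm,p[:2].round(4),np.degrees(p[2]).round(2),round(f,1))
    if nm=="both" and (yaw<1 or f<F): P,F=p,f
np.save("pics/B.npy",B);np.save("pics/P.npy",P)
def draw(s,r,k,bs):
    I=cv2.resize(s["image"][r[1]:r[3],r[0]:r[2],::-1],None,fx=k,fy=k,interpolation=cv2.INTER_CUBIC)
    for b,p in bs:
        h=cv2.convexHull(((proj(s,world(b,p))-[r[0]-.5,r[1]-.5])*k).astype(np.float32))
        cv2.polylines(I,[np.round(h).astype(np.int32)],True,(0,255,0),1)
    return I
bb=[(b,B) for b in base+[box(-.052,-.027,-.01,.01,.014,.019)]+[box(-.0005,.0005,-.0005,.0005,.014,.015)]];pb=[(b,P) for b in body+foot]
o=np.zeros((600,800,3),np.uint8)
for I,(x,y) in((draw(T,rT,4,bb),(0,0)),(draw(S,rS,4,bb),(400,0)),(draw(T,fT,5,pb),(0,0) if 0 else (400,300)),(draw(S,fS,3,pb),(660,300))):
    h=min(I.shape[0],600-y);w=min(I.shape[1],800-x);o[y:y+h,x:x+w]=I[:h,:w]
cv2.imwrite("pics/ov1.png",o)
E
python3 m.py
```

```text
guess [0.61798262 0.0469067  0.02      ]
both [0.6433 0.0533] 16.36 350.6
top [0.6436 0.0532] 15.97 46.0
scene [0.6401 0.0509] 16.4 291.1
[ 0.52127642 -0.21849904  0.05      ]
both [ 0.512  -0.2444] 20.46 121.7
top [ 0.5119 -0.2443] 19.37 38.7
both [ 0.51  -0.244] 116.56 264.9
top [ 0.5093 -0.2416] 119.74 166.6
```

View pics/ov1.png

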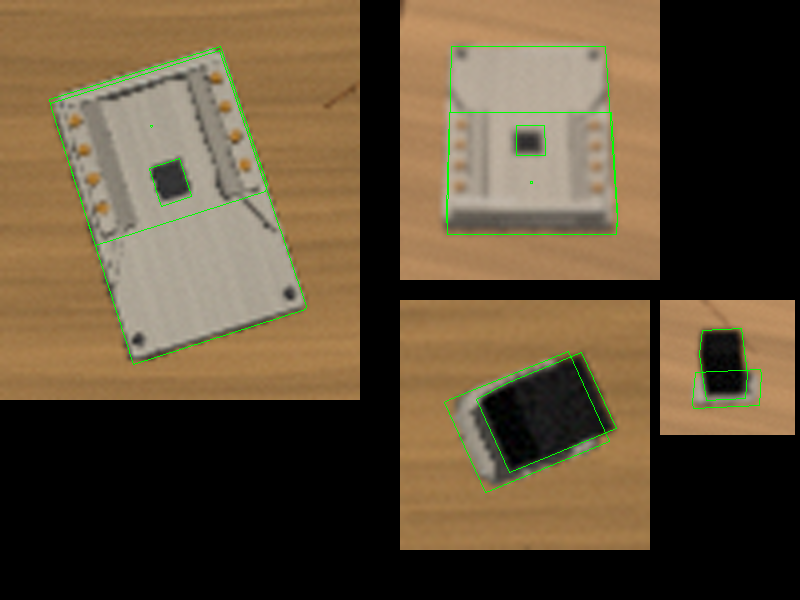

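The overlays agree with both pictures, and the dark catch lands within a pixel of its predicted place. The brown look-alike is close to where the fingers will come down, so I'll measure that clearance.

```bash
python3 - <<'E'
from m import *
# body-only fit of flasher
fv=[(T,black(T,fT),fT),(S,black(S,fS),fS)]
def bl(s,r):
    I=s["image"][r[1]:r[3],r[0]:r[2]].astype(float).max(2); return np.clip((65-I)/30,0,1)
for v in([(T,bl(T,fT),fT),(S,bl(S,fS),fS)],[(T,bl(T,fT),fT)]):
    p,f=fit(v,body,P); print("body",p[:2].round(4),np.degrees(p[2]).round(2),f)
# brown
r=(300,205,345,250); I=T["image"][r[1]:r[3],r[0]:r[2]].astype(float).max(2)
m=np.clip((125-I)/30,0,1)
for y in(.1,.9,1.6):
    p,f=fit([(T,m,r)],body+foot,[.49,-.16,y]);print("brown",p[:2].round(4),np.degrees(p[2]).round(2),f)
    d=world(np.vstack(body+foot),p)-[P[0],P[1],0]; c,s=np.cos(P[2]),np.sin(P[2])
    print("in flasher frame x",(d[:,0]*c+d[:,1]*s).round(3),"y",(-d[:,0]*s+d[:,1]*c).round(3))
E
```

```text
guess [0.61798262 0.0469067  0.02      ]
both [0.6433 0.0533] 16.36 350.6
top [0.6436 0.0532] 15.97 46.0
scene [0.6401 0.0509] 16.4 291.1
[ 0.52127642 -0.21849904  0.05      ]
both [ 0.512  -0.2444] 20.46 121.7
top [ 0.5119 -0.2443] 19.37 38.7
both [ 0.51  -0.244] 116.56 264.9
top [ 0.5093 -0.2416] 119.74 166.6
body [ 0.5122 -0.244 ] 26.58 88.00108072687817
body [ 0.5114 -0.244 ] 21.83 23.946481781374267
brown [ 0.4864 -0.1279] 10.48 24.456975502699727
in flasher frame x [-0.006 -0.006  0.     0.     0.033  0.033  0.04   0.04  -0.014 -0.014
 -0.002 -0.002  0.035  0.035  0.047  0.047] y [0.102 0.102 0.141 0.141 0.095 0.095 0.134 0.134 0.089 0.089 0.156 0.156
 0.08  0.08  0.147 0.147]
brown [ 0.4863 -0.1279] 10.5 24.359598941240524
in flasher frame x [-0.007 -0.007  0.     0.     0.033  0.033  0.04   0.04  -0.014 -0.014
 -0.002 -0.002  0.035  0.035  0.047  0.047] y [0.102 0.102 0.141 0.141 0.095 0.095 0.134 0.134 0.089 0.089 0.156 0.156
 0.08  0.08  0.147 0.147]
brown [ 0.4835 -0.1264] 116.24 161.91438306945986
in flasher frame x [ 0.036  0.036 -0.003 -0.003  0.032  0.032 -0.007 -0.007  0.051  0.051
 -0.017 -0.017  0.046  0.046 -0.022 -0.022] y [0.103 0.103 0.099 0.099 0.143 0.143 0.138 0.138 0.099 0.099 0.092 0.092
 0.149 0.149 0.142 0.142]
```

```bash
python3 -m pendant '[[[-3.05,0,2.48,0,0,0,1],[-3.05,0,2.48,0,0,0,1],[-3.05,0,2.48,0,0,0,1],[-3.05,0,2.48,0,0,0,1],[-3.05,0,2.48,0,0,0,1],[-3.05,0,2.48,0,0,0,1],[-3.05,0,2.48,0,0,0,1],[-3.05,0,2.48,0,0,0,1],[-3.05,0,2.48,0,0,0,1],[-3.05,0,2.48,0,0,0,1],[-3.05,0,2.48,0,0,0,1],[-3.05,0,2.48,0,0,0,1]]]'
```

```text
clock: 1.8
tool_pos: [0.4552, 0.2627, 0.227]
orientation: [-90.0, 0.0, 164.3]
force: [0.2, 0.9, 0.2]
opening: 0.0879
```

```bash
python3 - <<'E'
import numpy as np
def d(f,t,yaw):
    a=np.radians(yaw);v=np.subtract(t,f);print((v[0]*np.cos(a)+v[1]*np.sin(a)).round(4),(-v[0]*np.sin(a)+v[1]*np.cos(a)).round(4))
from plant import ctrl
o=ctrl.get_obs();print(o["tool_pos"],o["orientation"])
d(o["tool_pos"][:2],(.512,-.244),o["orientation"][2])
E
```

```text
[0.45515987 0.2626882  0.22703423] [-9.00495128e+01  2.30046153e-02  1.64334257e+02]
-0.1915 0.4725
```

```bash
python3 -m pendant '[[[-1.5,0,3.75,0,0,0,1],[-1.5,0,3.75,0,0,0,1],[-1.5,0,3.75,0,0,0,1],[-1.5,0,3.75,0,0,0,1],[-1.5,0,3.75,0,0,0,1],[-1.5,0,3.75,0,0,0,1],[-1.5,0,3.75,0,0,0,1],[-1.5,0,3.75,0,0,0,1],[-1.5,0,3.75,0,0,0,1],[-1.5,0,3.75,0,0,0,1],[-1.5,0,3.75,0,0,0,1],[-1.15,0,2.25,0,0,0,1]]]'
python3 -m pendant '[[[-0.35,0,1.5,0,7,0,1],[0,0.5,0,0,7,0,1],[0,0.5,0,0,7,0,1],[0,0.5,0,0,7,0,1],[0,0.5,0,0,7,0,1],[0,0.5,0,0,7,0,1],[0,0.5,0,0,7,0,1],[0,0.5,0,0,7,0,1],[0,0.5,0,0,7,0,1],[0,0.5,0,0,7,0,1],[0,0.5,0,0,7,0,1],[0,0,0,0,7,0,1]]]'
python3 -m pendant '[[[0,0.5,0,0,7,0,1],[0,0.5,0,0,7,0,1],[0,0.5,0,0,7,0,1],[0,0.5,0,0,7,0,1],[0,0.5,0,0,7,0,1],[0,0.5,0,0,7,0,1],[0,0,0,0,7,0,1],[0,0,0,0,7,0,1],[0,0,0,0,4,0,1],[0,0,0,0,0,0,1],[0,0,0,0,0,0,1]]]'
```

```text
clock: 2.8
tool_pos: [0.5064, -0.2054, 0.2268]
orientation: [-90.0, 0.0, 164.2]
force: [-0.0, 1.2, 0.1]
opening: 0.0877
clock: 3.8
tool_pos: [0.5055, -0.2174, 0.1757]
orientation: [-89.9, -0.0, 80.0]
force: [-0.1, -0.4, -0.5]
opening: 0.0869
clock: 4.72
tool_pos: [0.5061, -0.2176, 0.1467]
orientation: [-90.0, -0.0, 20.5]
force: [0.5, -0.7, -0.3]
opening: 0.0876
```

```bash
python3 -m pendant '[[[-0.18,0,-1.35,0,0,0,1],[-0.18,0,-1.35,0,0,0,1],[0,2,0,0,0,0,1],[0,2,0,0,0,0,1],[0,1,0,0,0,0,1],[0,0,0,0,0,0,1],[0,0,0,0,0,0,1]]]'
python3 - <<'E'
from plant import snapshot
import cv2,numpy as np
a=snapshot("top")["image"][185:260,330:430,::-1];b=snapshot("scene")["image"][120:195,150:250,::-1]
cv2.imwrite("pics/ap1.png",np.hstack([cv2.resize(x,(400,300),interpolation=cv2.INTER_CUBIC) for x in(a,b)]))
E
```

```text
clock: 5.3
tool_pos: [0.512, -0.2445, 0.0964]
orientation: [-90.0, 0.1, 20.4]
force: [0.3, -0.6, 0.4]
opening: 0.0875
```

View pics/ap1.png

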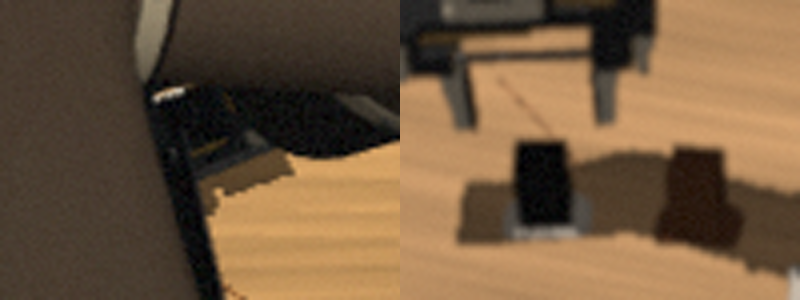

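The scene crop shows the fingers at (462,110) and (603,110), straddling the black block at (541,185), with the brown one clear at (700,195). I'll descend and grip.

```bash
python3 -m pendant '[[[0,2,0,0,0,0,1],[0,2,0,0,0,0,1],[0,2,0,0,0,0,1],[0,0.8,0,0,0,0,1],[0,0.4,0,0,0,0,1],[0,0,0,0,0,0,1],[0,0,0,0,0,0,1]]]'
python3 -m pendant '[[[0,0,0,0,0,0,0],[0,0,0,0,0,0,0],[0,0,0,0,0,0,0],[0,0,0,0,0,0,0],[0,0,0,0,0,0,0],[0,0,0,0,0,0,0],[0,0,0,0,0,0,0],[0,0,0,0,0,0,0],[0,0,0,0,0,0,0],[0,0,0,0,0,0,0]]]'
```

```text
clock: 5.98
tool_pos: [0.5129, -0.2443, 0.0256]
orientation: [-90.0, -0.1, 20.3]
force: [-0.8, -0.3, -0.4]
opening: 0.0877
clock: 6.82
tool_pos: [0.5122, -0.2442, 0.0246]
orientation: [-90.0, -0.0, 20.3]
force: [0.2, -0.3, 0.2]
opening: 0.0401
```

```bash
python3 -m pendant '[[[0,-0.5,0,0,0,0,0],[0,-1.5,0,0,0,0,0],[0,-2,0,0,0,0,0],[0,-2,0,0,0,0,0],[0,-2,0,0,0,0,0],[0,-1,0,0,0,0,0],[0,0,0,0,0,0,0]]]'
python3 -m pendant '[[[0.7,0,1.5,0,0,0,0],[1.43,0,3.02,0,0,0,0],[1.43,0,3.02,0,0,0,0],[1.43,0,3.02,0,0,0,0],[1.43,0,3.02,0,0,0,0],[1.43,0,3.02,0,0,0,0],[1.43,0,3.02,0,0,0,0],[1.43,0,3.02,0,0,0,0],[0.74,0,1.5,0,0,0,0],[0,0,0,0,4.1,0,0],[0,0,0,0,0,0,0],[0,0,0,0,0,0,0]]]'
python3 - <<'E'
from plant import snapshot,ctrl
import cv2,numpy as np
for n in("top","scene"):
    s=snapshot(n);np.savez(f"pics/{n}2.npz",**{k:s[k] for k in("image","camera_matrix","eye","orientation")})
    cv2.imwrite(f"pics/{n}2.png",cv2.resize(s["image"][140:260,200:360,::-1] if n=="top" else s["image"][100:250,200:400,::-1],(800,600)))
print(ctrl.get_obs()["tool_pos"],ctrl.get_obs()["opening"])
E
```

```text
clock: 7.4
tool_pos: [0.5132, -0.2443, 0.1168]
orientation: [-90.1, -0.2, 20.3]
force: [-0.4, -1.2, -3.3]
opening: 0.0398
clock: 8.4
tool_pos: [0.5347, 0.022, 0.1133]
orientation: [-90.0, 0.1, 16.3]
force: [0.1, -0.8, -2.8]
opening: 0.0397
[0.53501681 0.02137326 0.11382824] 0.039834549033756696
```

View pics/scene2.png

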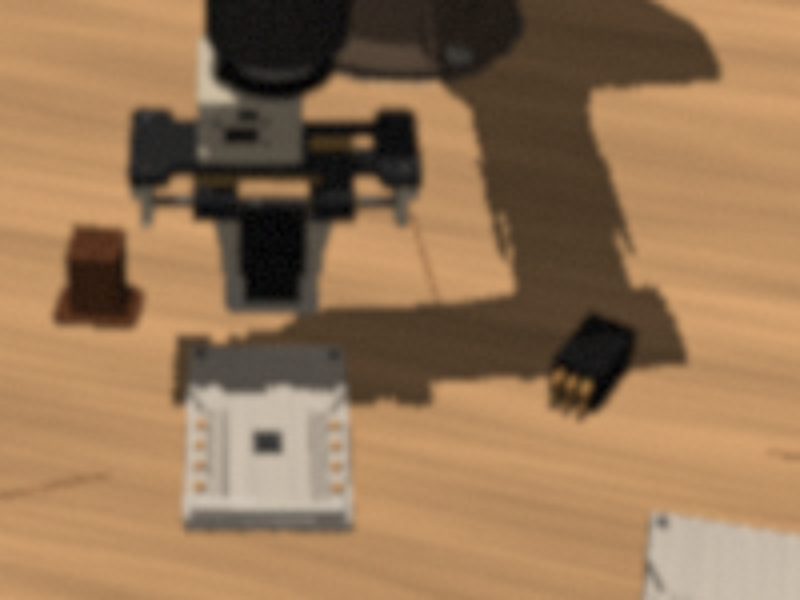

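View pics/top2.png

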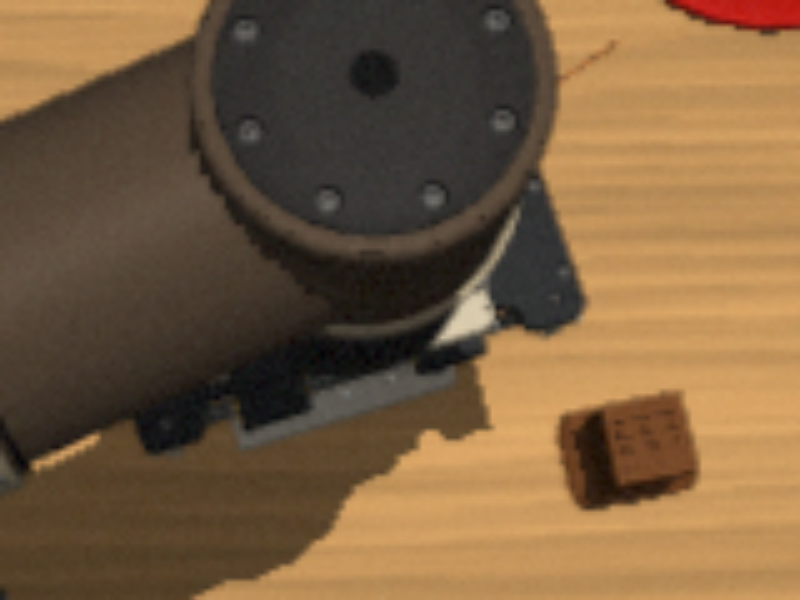

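```bash
python3 - <<'E'
from h import *
T=load("top2")
P=[ray(T,(200+u/5-.5,140+v/5-.5),.089) for u,v in((241,447),(460,383))]
t=np.array([.535,.0214]);a=np.radians(16.3)
for p in P:
    d=p[:2]-t; print(d[0]*np.cos(a)+d[1]*np.sin(a),-d[0]*np.sin(a)+d[1]*np.cos(a))
d=P[0]-P[1];print(np.linalg.norm(d[:2]),np.degrees(np.arctan2(-d[0],d[1])))
h=np.array([.6433,.0533]);b=np.radians(16.2);print("target",h-.112*np.array([np.cos(b),np.sin(b)]))
E
```

```text
-0.03409956516797076 0.05804317380358395
-0.03695361772385944 -0.04970248213366681
0.10778344951494268 14.782658679081154
target [0.53574711 0.022053  ]
```

```bash
python3 -m pendant '[[[0.08,1,0.03,0,0,0,0],[0,2,0,0,0,0,0],[0,2,0,0,0,0,0],[0,1.3,0,0,0,0,0],[0,0.5,0,0,0,0,0],[0,0.2,0,0,0,0,0],[0,0,0,0,0,0,0],[0,0,0,0,0,0,0],[0,0,0,0,0,0,0]]]'
python3 -m pendant '[[[0,0.1,0,0,0,0,0],[0,0.1,0,0,0,0,0],[0,0,0,0,0,0,0],[0,0,0,0,0,0,0]]]'
```

```text
clock: 9.25
tool_pos: [0.537, 0.0227, 0.0454]
orientation: [-90.0, -0.1, 16.2]
force: [-0.4, 0.6, -2.8]
opening: 0.0398
clock: 9.58
tool_pos: [0.5364, 0.0226, 0.0427]
orientation: [-90.0, -0.0, 16.2]
force: [-0.0, -1.1, -2.3]
opening: 0.0397
```

```bash
python3 - <<'E'
from plant import snapshot
import cv2
s=snapshot("scene")["image"]
cv2.imwrite("pics/sc3.png",cv2.resize(s[120:240,210:330,::-1],(600,600),interpolation=cv2.INTER_CUBIC))
E
```

```text
(no output)
```

View pics/sc3.png

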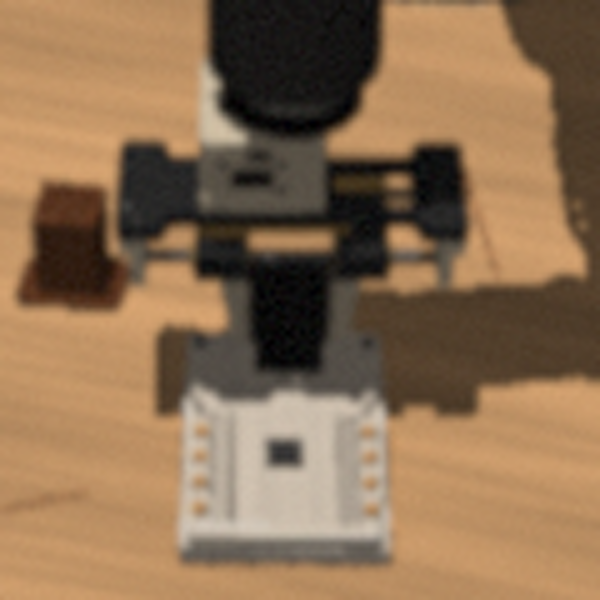

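The unit at (290,320) hangs centred over the apron and lines up with the channel. I'll lower it to the floor gently.

```bash
python3 -m pendant '[[[0,0.1,0,0,0,0,0],[0,0.1,0,0,0,0,0],[0,0.1,0,0,0,0,0],[0,0,0,0,0,0,0]]]'; python3 -m pendant '[[[0,0.05,0,0,0,0,0],[0,0,0,0,0,0,0],[0,0,0,0,0,0,0]]]';python3 -m pendant '[[[0,0.05,0,0,0,0,0],[0,0,0,0,0,0,0],[0,0,0,0,0,0,0]]]'
```

```text
clock: 9.97
tool_pos: [0.5361, 0.0224, 0.0393]
orientation: [-90.0, 0.0, 16.2]
force: [0.0, 0.3, -3.2]
opening: 0.0399
clock: 10.22
tool_pos: [0.5363, 0.0225, 0.039]
orientation: [-90.0, 0.0, 16.2]
force: [-1.1, -0.3, -4.4]
opening: 0.0399
clock: 10.47
tool_pos: [0.5364, 0.0225, 0.0386]
orientation: [-90.0, -0.0, 16.2]
force: [0.4, 0.3, -2.7]
opening: 0.0399
```

```bash
python3 -m pendant '[[[0,0.05,0,0,0,0,0],[0,0,0,0,0,0,0],[0,0,0,0,0,0,0]]]';python3 -m pendant '[[[0,0.05,0,0,0,0,0],[0,0,0,0,0,0,0],[0,0,0,0,0,0,0]]]'
```

```text
clock: 10.72
tool_pos: [0.5364, 0.0226, 0.0386]
orientation: [-90.0, -0.0, 16.2]
force: [-3.1, -0.3, 5.7]
opening: 0.0399
clock: 10.97
tool_pos: [0.5364, 0.0226, 0.0386]
orientation: [-90.0, -0.0, 16.2]
force: [-4.8, 0.7, 11.0]
opening: 0.0401
```

```bash
python3 -m pendant '[[[0,-0.06,0,0,0,0,0],[0.4,0,0,0,0,0,0],[0.6,0,0,0,0,0,0],[0.6,0,0,0,0,0,0],[0.6,0,0,0,0,0,0],[0.5,0,0,0,0,0,0],[0.3,0,0,0,0,0,0],[0,0,0,0,0,0,0],[0,0,0,0,0,0,0]]]';python3 -m pendant '[[[0.4,0,0,0,0,0,0],[0.5,0,0,0,0,0,0],[0.5,0,0,0,0,0,0],[0.4,0,0,0,0,0,0],[0.2,0,0,0,0,0,0],[0,0,0,0,0,0,0],[0,0,0,0,0,0,0]]]'
```

```text
clock: 11.72
tool_pos: [0.5653, 0.0305, 0.0386]
orientation: [-90.0, 0.0, 16.2]
force: [-2.5, -0.8, 5.6]
opening: 0.0401
clock: 12.3
tool_pos: [0.584, 0.0359, 0.0386]
orientation: [-90.0, 0.1, 16.2]
force: [-3.2, -1.6, 8.6]
opening: 0.04
```

```bash
python3 -m pendant '[[[0.2,-0.03,0,0,0,0,0],[0.4,0,0,0,0,0,0],[0.4,0,0,0,0,0,0],[0.4,0,0,0,0,0,0],[0.4,0,0,0,0,0,0],[0.2,0,0,0,0,0,0],[0,0,0,0,0,0,0],[0,0,0,0,0,0,0]]]';python3 -m pendant '[[[0.4,0,0,0,0,0,0],[0.4,0,0,0,0,0,0],[0.4,0,0,0,0,0,0],[0.3,0,0,0,0,0,0],[0.2,0,0,0,0,0,0],[0,0,0,0,0,0,0],[0,0,0,0,0,0,0]]]'
```

```text
clock: 12.97
tool_pos: [0.6038, 0.0419, 0.0386]
orientation: [-90.0, -0.0, 16.2]
force: [-2.2, -1.1, 4.8]
opening: 0.0399
clock: 13.55
tool_pos: [0.6198, 0.0466, 0.0386]
orientation: [-90.0, 0.0, 16.2]
force: [-2.6, -1.5, 4.7]
opening: 0.0401
```

```bash
python3 -m pendant '[[[0.4,0,0,0,0,0,0],[0.4,0,0,0,0,0,0],[0.4,0,0,0,0,0,0],[0.3,0,0,0,0,0,0],[0.3,0,0,0,0,0,0],[0,0,0,0,0,0,0],[0,0,0,0,0,0,0]]]';python3 -m pendant '[[[0.1,0,0,0,0,0,0],[0.1,0,0,0,0,0,0],[0.1,0,0,0,0,0,0],[0.1,0,0,0,0,0,0],[0,0,0,0,0,0,0],[0,0,0,0,0,0,0]]]'
```

```text
clock: 14.13
tool_pos: [0.6373, 0.0517, 0.0387]
orientation: [-90.0, 0.0, 16.2]
force: [-3.3, -1.3, 4.9]
opening: 0.0399
clock: 14.63
tool_pos: [0.6415, 0.053, 0.0387]
orientation: [-90.0, -0.0, 16.2]
force: [-1.3, -1.0, 3.9]
opening: 0.0393
```

```bash
python3 -m pendant '[[[0.1,0,0,0,0,0,0],[0,0,0,0,0,0,0],[0,0,0,0,0,0,0]]]';python3 -m pendant '[[[0.1,0,0,0,0,0,0],[0,0,0,0,0,0,0],[0,0,0,0,0,0,0]]]';python3 -m pendant '[[[0.1,0,0,0,0,0,0],[0,0,0,0,0,0,0],[0,0,0,0,0,0,0]]]'
```

```text
clock: 14.88
tool_pos: [0.6421, 0.0532, 0.0387]
orientation: [-90.0, -0.0, 16.2]
force: [-2.6, -1.8, 5.4]
opening: 0.04
clock: 15.13
tool_pos: [0.6427, 0.0534, 0.0387]
orientation: [-90.0, 0.0, 16.2]
force: [-3.7, -0.7, 7.0]
opening: 0.0398
clock: 15.38
tool_pos: [0.6433, 0.0535, 0.0387]
orientation: [-90.0, 0.1, 16.2]
force: [-5.1, 0.0, 6.7]
opening: 0.0398
```

```bash
python3 -m pendant '[[[0.1,0,0,0,0,0,0],[0,0,0,0,0,0,0],[0,0,0,0,0,0,0]]]';python3 -m pendant '[[[0.1,0,0,0,0,0,0],[0,0,0,0,0,0,0],[0,0,0,0,0,0,0]]]'
```

```text
clock: 15.63
tool_pos: [0.6442, 0.0538, 0.0387]
orientation: [-90.0, 0.1, 16.2]
force: [-4.1, -1.7, 7.4]
opening: 0.0397
clock: 15.88
tool_pos: [0.6448, 0.0539, 0.0387]
orientation: [-90.0, 0.1, 16.2]
force: [-5.8, -1.7, 9.1]
opening: 0.04
```

```bash
python3 -m pendant '[[[0.1,0,0,0,0,0,0],[0,0,0,0,0,0,0],[0,0,0,0,0,0,0]]]';python3 -m pendant '[[[0.1,0,0,0,0,0,0],[0,0,0,0,0,0,0],[0,0,0,0,0,0,0]]]'
python3 - <<'E'
from plant import snapshot
import cv2,numpy as np
s=snapshot("scene")["image"];t=snapshot("top")["image"]
cv2.imwrite("pics/sc4.png",np.hstack([cv2.resize(s[160:240,230:310,::-1],(400,400),interpolation=cv2.INTER_CUBIC),cv2.resize(t[145:225,220:300,::-1],(400,400),interpolation=cv2.INTER_CUBIC)]))
E
```

```text
clock: 16.13
tool_pos: [0.6449, 0.0539, 0.0387]
orientation: [-90.0, 0.2, 16.2]
force: [-7.8, -1.3, 10.9]
opening: 0.0402
clock: 16.38
tool_pos: [0.645, 0.054, 0.0387]
orientation: [-90.0, 0.3, 16.2]
force: [-11.8, -2.5, 13.9]
opening: 0.0393
```

View pics/sc4.png

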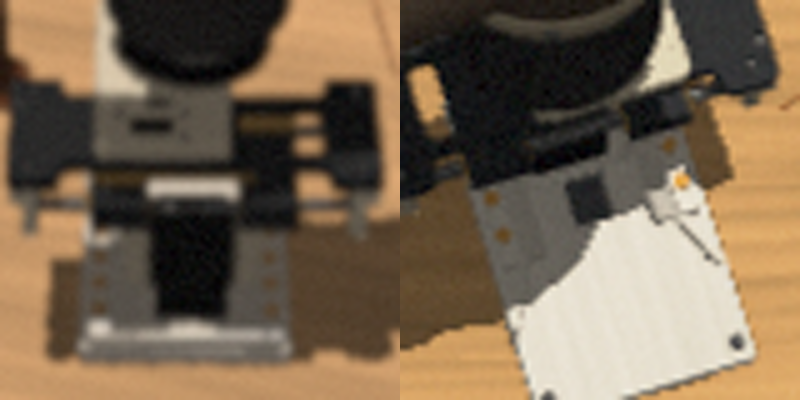

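The position has stalled at 0.645 while the force rises, which looks like the end stop. In the top half the catch square shows clear behind the unit at (588,198). I'll give it one firmer nudge, relax, and open.

```bash
python3 -m pendant '[[[0.1,-0.02,0,0,0,0,0],[0.1,-0.02,0,0,0,0,0],[0,0,0,0,0,0,0],[0,0,0,0,0,0,0]]]';python3 -m pendant '[[[-0.2,0,0,0,0,0,0],[-0.2,0,0,0,0,0,0],[0,0,0,0,0,0,0],[0,0,0,0,0,0,0]]]'
```

```text
clock: 16.82
tool_pos: [0.6451, 0.054, 0.0388]
orientation: [-90.0, 0.5, 16.2]
force: [-16.7, -1.9, 16.5]
opening: 0.0401
clock: 17.15
tool_pos: [0.6448, 0.054, 0.0387]
orientation: [-90.0, 0.1, 16.2]
force: [-6.3, -2.2, 6.6]
opening: 0.0397
```

Tug test: I'll pull back a little to see whether the catch holds, then push home again.

```bash
python3 -m pendant '[[[-0.2,-0.02,0,0,0,0,0],[-0.2,0,0,0,0,0,0],[0,0,0,0,0,0,0],[0,0,0,0,0,0,0]]]';python3 -m pendant '[[[-0.2,0,0,0,0,0,0],[0,0,0,0,0,0,0],[0,0,0,0,0,0,0]]]'
```

```text
clock: 17.48
tool_pos: [0.6423, 0.0536, 0.0387]
orientation: [-90.0, -0.0, 16.2]
force: [0.2, -0.4, -3.9]
opening: 0.0397
clock: 17.73
tool_pos: [0.642, 0.0535, 0.0394]
orientation: [-90.0, -0.2, 16.2]
force: [4.8, 1.3, -5.1]
opening: 0.0404
```

```bash
python3 -m pendant '[[[-0.2,0,0,0,0,0,0],[0,0,0,0,0,0,0],[0,0,0,0,0,0,0]]]'
```

```text
clock: 17.98
tool_pos: [0.6416, 0.0535, 0.0398]
orientation: [-90.0, -0.4, 16.3]
force: [8.5, 1.2, -6.5]
opening: 0.0397
```

The catch holds: the force rises to about 8 N with almost no movement. Now back home, in steps to the stop.

```bash
python3 -m pendant '[[[0.3,0.05,0,0,0,0,0],[0.3,0.02,0,0,0,0,0],[0.2,0,0,0,0,0,0],[0.2,0,0,0,0,0,0],[0,0,0,0,0,0,0],[0,0,0,0,0,0,0]]]';python3 -m pendant '[[[0.2,0,0,0,0,0,0],[0.1,0,0,0,0,0,0],[0,0,0,0,0,0,0],[0,0,0,0,0,0,0]]]'
```

```text
clock: 18.48
tool_pos: [0.6448, 0.0539, 0.0387]
orientation: [-90.0, 0.3, 16.2]
force: [-9.4, -0.5, 10.5]
opening: 0.0399
clock: 18.82
tool_pos: [0.6451, 0.054, 0.0388]
orientation: [-90.0, 0.6, 16.2]
force: [-18.6, -0.3, 19.4]
opening: 0.04
```

```bash
python3 -m pendant '[[[-0.2,-0.02,0,0,0,0,0],[-0.15,0,0,0,0,0,0],[0,0,0,0,0,0,0],[0,0,0,0,0,0,0]]]'; python3 -m pendant '[[[0,0,0,0,0,0,0.8],[0,0,0,0,0,0,0.8],[0,0,0,0,0,0,0.8],[0,0,0,0,0,0,0.8],[0,0,0,0,0,0,0.8],[0,0,0,0,0,0,0.8],[0,0,0,0,0,0,0.8]]]'
```

```text
clock: 19.15
tool_pos: [0.6449, 0.054, 0.0387]
orientation: [-90.0, 0.2, 16.2]
force: [-7.5, -0.7, 7.6]
opening: 0.0399
clock: 19.73
tool_pos: [0.6473, 0.0548, 0.0385]
orientation: [-90.0, 0.0, 16.2]
force: [-0.6, 0.8, 0.5]
opening: 0.07
```

Released with no residual force. I'll rise straight up and back the arm off toward the robot's left to look.

```bash
python3 -m pendant '[[[0,-0.5,0,0,0,0,0.8],[0,-1.5,0,0,0,0,0.8],[0,-2.5,0,0,0,0,0.8],[0,-3,0,0,0,0,0.8],[0,-3,0,0,0,0,0.8],[0,-3,0,0,0,0,0.8],[0,-2,0,0,0,0,0.8],[0,0,3,0,0,0,0.8],[0,0,4,0,0,0,0.8],[0,0,4,0,0,0,0.8],[0,0,4,0,0,0,0.8],[0,0,4,0,0,0,0.8]]]'; python3 -m pendant '[[[0,0,4,0,0,0,0.8],[0,0,4,0,0,0,0.8],[0,0,3,0,0,0,0.8],[0,0,0,0,0,0,0.8],[0,0,0,0,0,0,0.8]]]'
python3 - <<'E'
from plant import snapshot
import cv2,numpy as np
a={}
for n in("top","scene"):
    s=a[n]=snapshot(n);np.savez(f"pics/{n}5.npz",**{k:s[k] for k in("image","camera_matrix","eye","orientation")})
cv2.imwrite("pics/f5.png",np.hstack([cv2.resize(a["scene"]["image"][160:240,230:310,::-1],(400,400),interpolation=cv2.INTER_CUBIC),cv2.resize(a["top"]["image"][150:230,220:300,::-1],(400,400),interpolation=cv2.INTER_CUBIC)]))
from h import *
B=np.load("pics/B.npy");T,S=load("top5"),load("scene5")
def bl(s,r):
    I=s["image"][r[1]:r[3],r[0]:r[2]].astype(float).max(2); return np.clip((65-I)/30,0,1)
body=[box(-.02,.02,-.02,.02,.02,.08)]
rT=(240,150,290,195);rS=(250,175,290,235)
for v in([(T,bl(T,rT),rT),(S,bl(S,rS),rS)],[(T,bl(T,rT),rT)],[(S,bl(S,rS),rS)]):
    p,f=fit(v,body,B); d=p[:2]-B[:2];c,s=np.cos(B[2]),np.sin(B[2]);print("rel home",c*d[0]+s*d[1],-s*d[0]+c*d[1],np.degrees(p[2]-B[2]),f)
E
```

```text
clock: 20.73
tool_pos: [0.5934, 0.2387, 0.1943]
orientation: [-90.0, -0.0, 16.2]
force: [1.0, 0.5, 0.6]
opening: 0.0702
clock: 21.15
tool_pos: [0.5626, 0.3446, 0.1936]
orientation: [-90.0, 0.0, 16.4]
force: [0.3, -1.0, -0.2]
opening: 0.0702
rel home -0.00022753991891103225 0.0027618575049998717 -2.953552429206421 114.3351555113858
rel home -0.00046091720655769557 0.0028373958535175747 -5.333717389396929 27.039722331980325
rel home -0.00019064461949457588 0.0024323565173167785 -0.5765732260091415 82.88354964173871
```

View pics/f5.png

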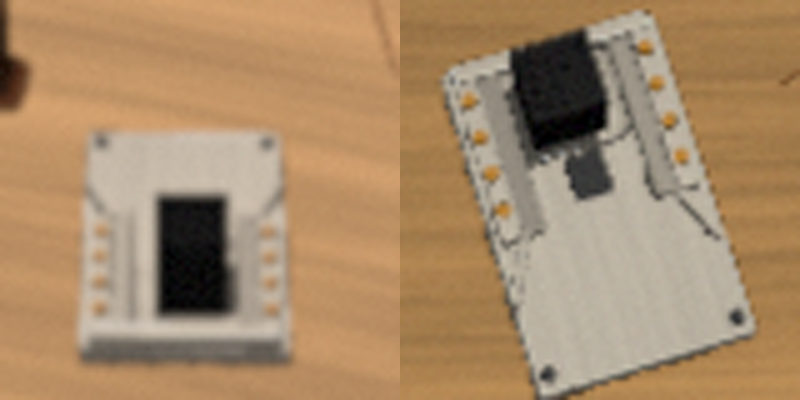

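In the last view the unit stands upright against the end stop, with the catch square at (588,175) uncovered behind its foot. The fit puts it 0.2 to 0.5 mm from home along the slide. Handing in.

```bash
python3 -c "
from plant import ctrl
print(ctrl.close_job(),ctrl.get_obs()['clock'])"
```

```text
the job is handed in; nothing more can be done
the job is handed in; nothing more can be done
```

The black flasher unit is in the dovetail rails of the base farthest to the robot's right, home against its end stop with the catch up behind it. I released it and handed the job in at about 21 s of the 38 s.

**What I did:** I gripped the unit by its ±y sides and set it down on the apron. I then slid it, held, over the catch until the position stalled at about 19 N of push. I didn't touch the plug relay, the brown look-alike or the second base.

**Checks that passed:**
- **Catch:** when I pulled the unit back it moved about 3 mm and then held at about 8 N. I pushed it home again before letting go.
- **Position:** after release, the camera fit put it within 0.5 mm of home along the slide. The gripper read almost no force.

**Checks that disagreed or are weaker:**
- **Sideways offset and twist:** the fits showed it about 2.5 to 3 mm to one side, within the 5 mm play. Twist came out at 0.6° in one camera and 5.3° in the other, so it isn't well determined. In the picture it looks nearly square.
- **Stop position:** the unit stopped about 1.8 mm past my first estimate of home. That is within calibration and grip error.
- **Catch height:** I couldn't measure it directly in the images, so the tug test is the evidence that it sprang up.

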